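Press a lens barrel into a V-block

ROBOT

A 7-joint arm with a two-finger parallel gripper is mounted at the origin on a cart in front of the work surface, level with it; the furniture and walls round the work are solid. World frame = base frame: x ahead of the robot, y to its left, z up, the work surface at z = 0. Lengths are in m, angles in rad, forces in N, time in s.
With the tool pointing down it reaches from about 0.4 to 0.9 m from the base axis. Payload 5.5 kg.
Tool frame: the origin (TCP) lies between the finger pads; the fingertips stand 19 mm ahead of it and the grasp point (between the pads) is the TCP; z points along the fingers, y is the line along which they close (so a half turn about z gives the same grasp; the last joint's range is limited). The gripper opens to 85 mm and grips with 20 to 120 N. Pads are 22 mm wide; open, the fingers measure 114 mm over their backs; the gripper's body (76 mm by 85 mm) begins 54 mm behind the grasp point. The pads swing forward as they close: fully open they stand 13 mm farther back than shut.
Start: joints at [-1.049, 0.501, -0.427, 1.55, 0.221, 1.138, -0.21], TCP at [0.166, 0.628, 0.25] pointing down, gripper open.
Joint ranges: [-2.88, 2.88], [-0.31, 2.03], [-1.54, 1.56], [0.2, 2.42], [-1.41, 4.55], [0.19, 2.02], [-2.57, 2.57]. Speed limits (rad/s): [2.57, 2.57, 3.14, 3.14, 3.14, 3.14, 3.14].

INTERFACE

Orientations are given as a 3x3 rotation matrix whose columns are the frame's x, y, z axes.
In Python, from rig import ctrl gives the robot as it stands.
- The arm moves only by the tool drive_tool, never from a script. Its argument "deltas" is one flat list of numbers, 7 for each row, row after row: the turn, a rotation vector about the tool's x, y, z in degrees, then the shift along the tool's x, y, z in mm, then the finger opening in mm, from 0 to 85.4. In form: [ax, ay, az, tx, ty, tz, gripper, ax, ay, az, tx, ty, tz, gripper, ...]. A call has 1 to 5 rows; each row shifts and turns the commanded pose from where the row before left it, along the tool's axes as they then stand; what a row does not reach is not made up. A row lasts 1/12 s, in which the tool goes at most 41.7 mm and 7.16 degrees, less where a joint would pass 70% of its speed; a pose out of reach is approached as far as the arm can. A call with a gripper value outside its range is refused whole. The fingers move at their own pace and stop on an object; "grip_force" is the grip in N (left out, the last holds). Time passes only in rows, so rows that do not move let the fingers close. It gives the time, the measured TCP pose, the force, the opening and the grip force at its end, in the units of the state.
- ctrl.state(): the state, without advancing time (a new reading comes with each control period).
- ctrl.get_image(name): name is "scene" or "top" or "wrist"; returns a dict with "color" (400x640x3 uint8, red, green, blue), "fx", "fy", "cx", "cy" (pixels), "D" ([k1, k2, p1, p2, k3] as OpenCV has them; the pictures are not rectified), "R" (3x3) and "t" (3): a world point X has camera coordinates R X + t. Camera axes: x right, y down, z forward; pixel columns grow to the right and rows downward; lengths in m; the calibration is good to about 2 mm. A picture is of the moment at which its call begins. There is no depth.
- ctrl.hand_in(): hands the job in; it is judged then, once.
The state is a dict: "time_s": time; "joint_pos": joint angles; "dq": joint speeds; "tau": joint torques, N m; "position": TCP position; "tcp_rot": TCP orientation; "force": force on the tool from outside, world axes, zero at the start; "torque": the same for the moment, N m; "opening": opening from 0.0 (shut) to 1.0 (fully open); "grasp_force": force on a finger pad.
Only numpy, scipy, OpenCV 4.12 (cv2) and the standard library are available. Lean on these libraries where they do the work, as an engineer would, in place of code of your own. Each camera call takes 0.05 s, during which the arm holds its last target. There are 200 camera calls.

TASK

The lens barrel stands upright on the desk: lay it gently on its side in the groove of the V-block, with its foot end up against the end stop (within a few millimetres) and its narrow glass end out over the open end. Then push it down into the groove with about 10 N, so that it bears firmly on both sloping faces, and finish while still holding it pressed there with the fingers, so that it can be gauged. Leave the other things on the desk where they stand.

Things in the scene. Friction and masses are not known exactly. Their poses are not given: they have to be found in the camera images.
- lens_barrel: The lens barrel: a rigid plain aluminium tube 32 mm in diameter and 86 mm long with thin dark rings, then a dark neck 26 mm in diameter and 14 mm long that holds the glass; 100 mm long in all, 0.15 to 0.25 kg. It starts upright on the desk, neck up. Origin: centre of its foot (the flat wide end); z runs along the barrel from foot to glass.
- barrel_center (a point): Point on the barrel's axis half-way along it, 50 mm from the foot; axes as the barrel's.
- barrel_front (a point): Point on the barrel's axis at the glass end, 100 mm from the foot; axes as the barrel's.
- v_block: The steel V-block on its base plate, fixed to the desk. Origin: on the desk under the middle of the groove; z up, x along the groove. The block is 60 mm long (x = -30 to +30 mm) and 57 mm wide. At x = -30 mm a 40 mm wide, 7 mm thick end stop rises to 68 mm above the desk; the +x end is open. The base plate reaches x = -65 to +85, y = -43 to +43 mm, bolt heads 15 mm high.
- groove (a point): Point over the middle of the groove, 60.6 mm above the desk, where the axis of a seated barrel runs; axes as the V-block's. The groove's bottom line lies 38 mm above the desk. A seated barrel with its foot on the stop has its top 76.6 mm above the desk, its middle 20 mm from this point along +x, and overhangs the open end by 40 mm.
- left_cheek: The V-block's cheek on its +y side, 60 mm long, with one of the two faces that slope at 45 degrees; its upper edge is 53 mm above the desk, 15 mm beside the groove's middle. Origin and axes as the V-block's. Pushing the barrel down by F loads each face with about 0.7 F.
- right_cheek: The V-block's other cheek, on its -y side, the mirror image of the left one. Origin and axes as the V-block's.
- dropper_center (a point): Bystander: an upright brown dropper bottle (the one in front; another stands at the back), 33 mm across and 102 mm tall; point on its axis half-way up. Leave it alone.
- battery_center (a point): Bystander: an upright battery cell, 15 mm across and 50 mm tall; point on its axis half-way up. Leave it alone.
- tape_roll_center (a point): Bystander: a roll of tape lying flat, 96 mm across and 48 mm high; its centre. Leave it alone.
- carton_center (a point): Bystander: a small carton, 44 x 91 x 31 mm (91 mm along its y); its centre. Leave it alone.
Mind the look-alikes: they are no part of the job. What is shaped like the lens_barrel but pink or turquoise is not meant. What is shaped like the v_block but brown or red is not meant.

How it is judged:
By the outcome, as a careful person would: the job done as asked, in the order asked, and still so for the second after the job is handed in, while the arm keeps its last pose, push and grip.
It also fails if it takes over 58 s, if anything falls off the work surface, if the arm or the gripper's body presses on something with over 40 N, if the wrist force passes 120 N, or if a joint passes its speed limit or range.

## Working session

There is one attempt and no reset: what is moved stays moved. The work goes in short steps, Python scripts to look and compute and a tool call to move; the robot and the scene stay as the last step left them, time stands still between calls to the robot, and variables do not carry over. Pictures are saved under pics/ and viewed, at most 10 in all, crops included, and the job is handed in when it is done.

Besides the shell and the picture viewer there is one more tool, called after "Request:" as a command line: name --argument value ..., lists and objects as JSON in quotes. drive_tool: Moves the arm, as the interface text tells. Its arguments: {"type":"object","properties":{"deltas":{"type":"array","items":{"type":"number"}},"grip_force":{"type":"number"}},"required":["deltas"]}

```bash
mkdir -p pics; ls; python3 - <<'E'
from rig import ctrl
import cv2
s=ctrl.state(); print(s)
for n in("scene","top"):
    im=ctrl.get_image(n); cv2.imwrite(f"pics/{n}0.png",im["color"][:,:,::-1]); print(n,{k:v for k,v in im.items() if k!="color"})
E
```

```text
pics
{'time_s': 0.0, 'joint_pos': array([-1.0488146 ,  0.50187055, -0.42676697,  1.55143648,  0.22077094,
        1.13832066, -0.21030675]), 'dq': array([ 0.00133416,  0.00076592, -0.00035367, -0.00011998, -0.00040037,
       -0.00175449,  0.00088894]), 'tau': array([ 2.63103902e-04, -5.69529533e+01, -5.81619278e+00, -2.80942404e+01,
        1.06862717e-02,  1.18386376e-02, -2.21680517e-05]), 'position': array([0.16621911, 0.62770443, 0.24924857]), 'tcp_rot': array([[-9.66705491e-01,  2.55890887e-01, -5.88832858e-04],
       [ 2.55891551e-01,  9.66703633e-01, -1.89715682e-03],
       [ 8.37617204e-05, -1.98466927e-03, -9.99998027e-01]]), 'force': array([ 0.51748005, -0.45610292,  0.52951483]), 'torque': array([ 0.03250189, -0.02957896,  0.00220381]), 'grasp_force': 0.0, 'opening': 0.9986469275920232}
scene {'fx': 488.65934539873285, 'fy': 488.65934539873285, 'cx': 320.7697926339872, 'cy': 206.2336716040659, 'D': array([-0.12762698,  0.        ,  0.        ,  0.        ,  0.        ]), 'R': array([[-0.44346251, -0.89593842, -0.02520619],
       [-0.44720539,  0.24555013, -0.86006539],
       [ 0.77675501, -0.37013441, -0.50956076]]), 't': array([0.33946715, 0.27950004, 0.95708455])}
top {'fx': 482.4344508743174, 'fy': 482.4344508743174, 'cx': 321.4876541928039, 'cy': 199.95758867854386, 'D': array([-0.11361276,  0.        ,  0.        ,  0.        ,  0.        ]), 'R': array([[-2.57112845e-02, -9.99669234e-01,  5.94068778e-04],
       [-9.82887023e-01,  2.51712071e-02, -1.82481535e-01],
       [ 1.82406223e-01, -5.27573716e-03, -9.83209101e-01]]), 't': array([0.11769312, 0.54014452, 1.21917677])}
```

View pics/scene0.png

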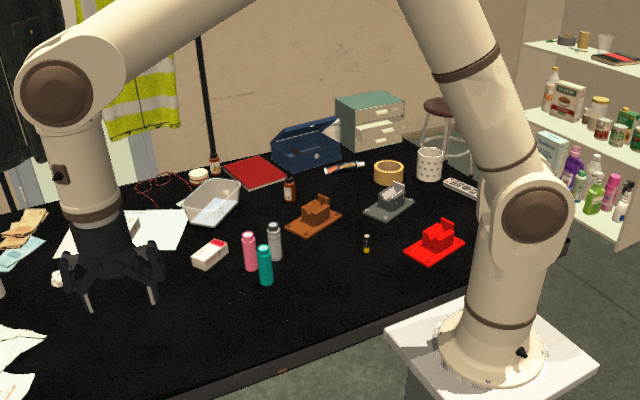

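View pics/top0.png

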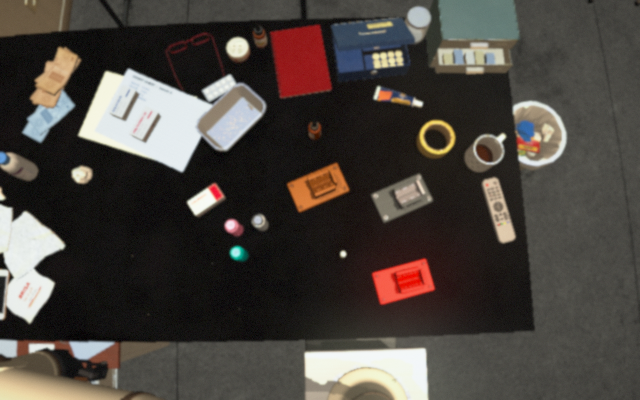

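The scene view shows the grey barrel at about (274,243), beside the pink one (250,252) and the turquoise one (265,265). The grey V-block is at (389,203). In the top view the barrel is at about (260,222) and the V-block at (402,197). I'll enlarge both.

```bash
cat > h.py <<'E'
import numpy as np, cv2
def cam(im):
    K=np.array([[im["fx"],0,im["cx"]],[0,im["fy"],im["cy"]],[0,0,1.]]); return K,np.array(im["D"]),np.array(im["R"]),np.array(im["t"])
def back(im,uv,z):
    K,D,R,t=cam(im); p=cv2.undistortPoints(np.array(uv,float).reshape(-1,1,2),K,D)[:,0]
    d=np.c_[p,np.ones(len(p))]@R; c=-R.T@t
    return c+d*((np.broadcast_to(z,len(p))-c[2])/d[:,2])[:,None]
def proj(im,X):
    K,D,R,t=cam(im); return cv2.projectPoints(np.array(X,float).reshape(-1,3),cv2.Rodrigues(R)[0],t,K,D)[0][:,0]
E
python3 - <<'E'
from rig import ctrl
from h import *
im=ctrl.get_image("top");c=im["color"][:,:,::-1]
s=ctrl.get_image("scene");d=s["color"][:,:,::-1]
r=lambda a:cv2.resize(a,(400,300),interpolation=cv2.INTER_CUBIC)
cv2.imwrite("pics/crops.png",np.vstack([np.hstack([r(c[165:225,362:442]),r(c[190:265,210:310])]),np.hstack([r(d[175:235,350:430]),r(d[215:290,225:325])])]))
print(back(im,[(402,197)],.02),back(im,[(260,217)],.1))
E
```

```text
[[ 0.55104813 -0.11425439  0.02      ]] [[0.49407025 0.25961141 0.1       ]]
```

View pics/crops.png

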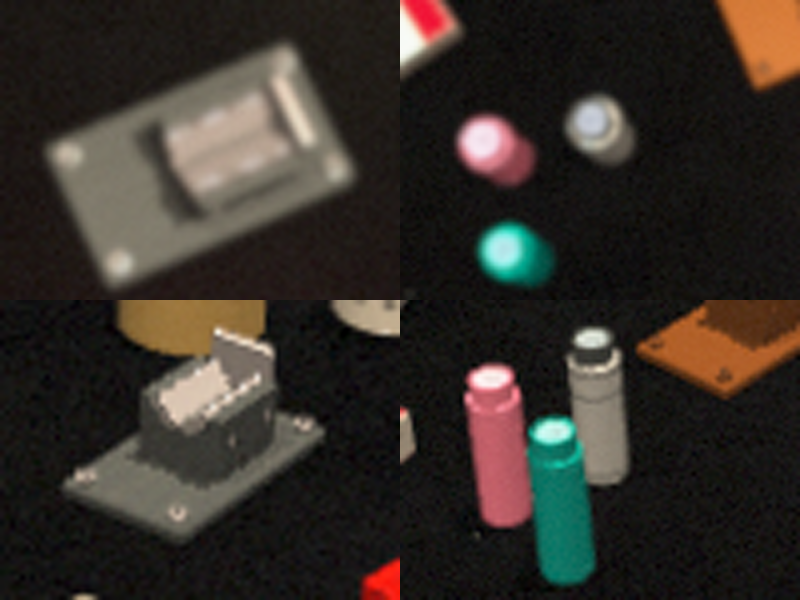

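The crops give these top-view pixels:
- **V-block plate corners:** about (371.4,194.6), (420,173.4), (433,201) and (384.4,223). The stop is on the right (-y) end and the open end points left (+y).
- **Barrel glass:** about (258.3,220.5).
- **Look-alike caps:** pink at about (231,225.5), turquoise at about (236,252).

```bash
python3 - <<'E'
from rig import ctrl
from h import *
from scipy.optimize import least_squares as L
im=ctrl.get_image("top");s=ctrl.get_image("scene")
print(back(im,[(258.3,220.5),(231,225.5),(236,252)],.1))
# scene: barrel glass centre, base
print("scene",back(s,[(225+194/4,215+38/4)],.1),back(s,[(225+203/4,215+178/4)],.0))
px=np.array([(371.4,194.6),(420,173.4),(433,201),(384.4,223)])
mod=np.array([(.085,-.043),(-.065,-.043),(-.065,.043),(.085,.043)])
# scene corners: left, (hidden), right, near  (crop scale 5, offset 350,175)
print("scene plate",back(s,[(350+65/5,175+188/5),(350+180/5,175+240/5),(350+323/5,175+132/5)],.007))
W=back(im,px,.007); print("top plate",W)
f=lambda p,M:np.c_[p[0]+np.cos(p[2])*M[:,0]-np.sin(p[2])*M[:,1],p[1]+np.sin(p[2])*M[:,0]+np.cos(p[2])*M[:,1]]
for M in(mod,mod*[1,-1]):
    r=L(lambda p:(f(p,M)-W[:,:2]).ravel(),[.55,-.11,1.9]);print(r.x,np.degrees(r.x[2]),r.fun*1000)
print("brown",back(im,[(288,186),(340,163),(350,187),(300,211)],.007))
print("dropper/battery etc",back(im,[(314,130)],.1),back(im,[(343,254)],.05), back(im,[(206,200)],.03))
E
```

```text
[[0.48529606 0.2639232  0.1       ]
 [0.47427936 0.33278712 0.1       ]
 [0.40753548 0.31991941 0.1       ]]
scene [[0.47999133 0.26612986 0.1       ]] [[0.47411493 0.27054218 0.        ]]
scene plate [[ 0.55419508 -0.03032257  0.007     ]
 [ 0.47628885 -0.05792174  0.007     ]
 [ 0.53545519 -0.19693118  0.007     ]]
top plate [[ 0.56228091 -0.0329909   0.007     ]
 [ 0.61853501 -0.17043057  0.007     ]
 [ 0.5401905  -0.20137062  0.007     ]
 [ 0.48324092 -0.06475284  0.007     ]]
[ 0.55485088 -0.12664059  1.95940788] 112.2658016626518 [ 0.15688701  1.30523826  0.73836354 -0.07050036 -0.50462712 -1.71618111
 -0.39062344  0.48144321]
[ 0.55493562 -0.12660544  1.96858225] 112.79145469060585 [-79.91503052 -31.90851844 -78.062419   -32.75699146  79.56729043
  31.49757555  78.41015912  33.16793427]
brown [[0.59208007 0.19417292 0.007     ]
 [0.65336597 0.04978996 0.007     ]
 [0.58493842 0.02468261 0.007     ]
 [0.52197484 0.16254517 0.007     ]]
dropper/battery etc [[0.71909814 0.11877254 0.1       ]] [[0.39973528 0.05195875 0.05      ]] [[0.55446856 0.41412042 0.03      ]]
```

```bash
cat >> h.py <<'E'
from scipy.spatial.transform import Rotation as Ro
def tool(yaw,pitch):
    """tool x along heading yaw when pointing down; pitch degrees up from straight down toward heading"""
    a=np.radians(yaw);d=np.array([np.cos(a),np.sin(a),0]);y=-np.cross([0,0,1],d)
    return Ro.from_rotvec(y*np.radians(pitch)).as_matrix()@np.c_[d,y,[0,0,-1]]
def plan(s,R,p):
    R0=np.array(s["tcp_rot"]);rv=Ro.from_matrix(R0.T@R).as_rotvec(degrees=True)
    sh=R0.T@(np.array(p)-s["position"])*1000
    n=max(1,int(np.ceil(max(np.linalg.norm(rv)/7,np.linalg.norm(sh)/40))))
    print("rotvec",rv.round(1),"shift(tool0)",sh.round(1),"rows",n,"per row",(rv/n).round(2))
    # shift per row in the tool frame turned along
    for i in range(n):
        Q=Ro.from_rotvec(rv*i/n,degrees=True).as_matrix()
        print((Q.T@sh/n).round(1),end=" ")
    print()
E
python3 - <<'E'
from rig import ctrl
from h import *
plan(ctrl.state(),tool(75,0),(.442,.121,.25))
E
```

```text
rotvec [-0.   0.  90.2] shift(tool0) [-3.963e+02 -4.197e+02  2.000e-01] rows 15 per row [-0.    0.    6.01]
[-26.4 -28.    0. ] [-29.2 -25.1   0. ] [-31.7 -21.9   0. ] [-33.8 -18.4   0. ] [-35.5 -14.8   0. ] [-36.9 -11.    0. ] [-37.8  -7.1   0. ] [-38.4  -3.1  -0. ] [-38.5   1.   -0. ] [-38.2   5.   -0. ] [-37.4   9.   -0. ] [-36.3  12.8  -0. ] [-34.7  16.6  -0. ] [-32.8  20.1  -0. ] [-30.5  23.4  -0. ]
```

Request:
drive_tool --deltas '[0, 0, 6, -26, -28, 0, 60, 0, 0, 6, -29, -25, 0, 60, 0, 0, 6, -32, -22, 0, 60, 0, 0, 6, -34, -18, 0, 60, 0, 0, 6, -35, -15, 0, 60]'

```text
time_s: 0.72
position: [0.2585, 0.458, 0.2503]
tcp_rot: [[-0.706, 0.709, 0.0], [0.709, 0.706, 0.0], [0.0, 0.0, -1.0]]
force: [0.4, -0.7, -0.3]
opening: 0.703
grasp_force: 0.0
```

Request:
drive_tool --deltas '[0, 0, 6, -37, -11, 0, 60, 0, 0, 6, -38, -7, 0, 60, 0, 0, 6, -38, -3, 0, 60, 0, 0, 6, -38, 1, 0, 60, 0, 0, 6, -38, 5, 0, 60]'

```text
time_s: 1.13
position: [0.3503, 0.2899, 0.2506]
tcp_rot: [[-0.257, 0.966, 0.001], [0.966, 0.257, 0.001], [0.0, 0.001, -1.0]]
force: [1.3, -0.7, -0.2]
opening: 0.702
grasp_force: 0.0
```

Request:
drive_tool --deltas '[0, 0, 6, -37, 9, 0, 60, 0, 0, 6, -36, 13, 0, 60, 0, 0, 6, -35, 17, 0, 60, 0, 0, 6, -33, 20, 0, 60, 0, 0, 6, -30, 23, 0, 60]'

```text
time_s: 1.55
position: [0.4427, 0.1217, 0.2507]
tcp_rot: [[0.261, 0.965, 0.001], [0.965, -0.261, 0.0], [0.001, 0.001, -1.0]]
force: [0.4, 0.4, 0.0]
opening: 0.702
grasp_force: 0.0
```

```bash
python3 - <<'E'
from rig import ctrl
from h import *
s=ctrl.state();print(s["time_s"],s["joint_pos"].round(2),s["position"].round(3),s["opening"])
plan(s,tool(75,70),(.442,.121,.2))
E
```

```text
1.55 [-0.41  0.13  0.09  2.02 -0.01  0.99 -0.58] [0.443 0.122 0.251] 0.702068182456695
rotvec [ 0.1 70.  -0.1] shift(tool0) [-0.9 -0.6 50.7] rows 10 per row [ 0.01  7.   -0.01]
[-0.1 -0.1  5.1] [-0.7 -0.1  5. ] [-1.3 -0.1  4.9] [-1.9 -0.1  4.7] [-2.5 -0.1  4.4] [-3.  -0.1  4.1] [-3.5 -0.1  3.7] [-3.9 -0.1  3.3] [-4.3 -0.1  2.8] [-4.6 -0.1  2.2]
```

Request:
drive_tool --deltas '[0, 7, 0, 0, 0, 0, 60, 0, 7, 0, 0, 0, 0, 60, 0, 7, 0, 0, 0, 0, 60, 0, 7, 0, 0, 0, 0, 60, 0, 7, 0, 0, 0, 0, 60]'

```text
time_s: 1.97
position: [0.4413, 0.1236, 0.2506]
tcp_rot: [[0.216, 0.967, 0.134], [0.818, -0.254, 0.517], [0.534, -0.003, -0.846]]
force: [-0.6, 0.6, -1.2]
opening: 0.705
grasp_force: 0.0
```

```bash
python3 - <<'E'
from rig import ctrl
from h import *
s=ctrl.state();print(s["time_s"],s["joint_pos"].round(2),s["position"].round(3),s["opening"])
plan(s,tool(75,70),(.442,.121,.2))
im=ctrl.get_image("wrist");cv2.imwrite("pics/w1.png",im["color"][:,:,::-1])
print(proj(im,[(.481,.266,.1),(.481,.266,0)]))
E
```

```text
1.9667 [-0.11  0.09  0.19  2.21 -0.76  0.89  0.32] [0.441 0.124 0.251] 0.7052390642070032
rotvec [-0.3 37.7  0.1] shift(tool0) [-29.    1.4  41.5] rows 6 per row [-0.05  6.29  0.01]
[-4.8  0.2  6.9] [-5.6  0.2  6.3] [-6.2  0.2  5.7] [-6.8  0.2  5. ] [-7.3  0.2  4.2] [-7.7  0.2  3.4] 
[[318.38313197 129.65572557]
 [318.33498545 165.9702794 ]]
```

View pics/w1.png

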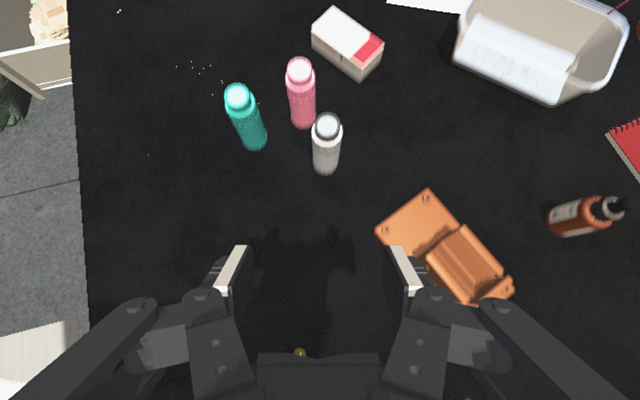

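The barrel's glass is at about (327.5,123) and its foot at about (326,167). The predictions were (318,130) and (318,166). The path is clear, with pink and turquoise behind and to the left of the barrel.

```bash
python3 - <<'E'
from rig import ctrl
from h import *
s=ctrl.state();im=ctrl.get_image("wrist")
print(back(im,[(327.5,123)],.1),back(im,[(325.5,167)],.0))
b=np.array([.481,.272]);d=np.array([np.cos(np.radians(95)),np.sin(np.radians(95))])
plan(s,tool(95,65),(*(b-.14*d),.2))
E
```

```text
[[0.4905821  0.26847284 0.1       ]] [[0.48853038 0.26067991 0.        ]]
rotvec [ 14.9  32.1 -13.4] shift(tool0) [-5.6 48.5 54. ] rows 6 per row [ 2.49  5.35 -2.23]
[-0.9  8.1  9. ] [-2.1  8.4  8.5] [-3.2  8.7  7.9] [-4.2  8.8  7.2] [-5.2  8.9  6.3] [-6.1  9.   5.4]
```

Request:
drive_tool --deltas '[2.5, 5.3, -2.2, -1, 9, 8, 60, 2.5, 5.3, -2.2, -2, 9, 8, 60, 2.5, 5.3, -2.2, -3, 9, 8, 60, 2.5, 5.3, -2.2, -4, 9, 7, 60, 2.5, 5.3, -2.2, -5, 9, 6, 60]'

```text
time_s: 2.48
position: [0.4853, 0.1323, 0.2103]
tcp_rot: [[0.006, 0.999, -0.043], [0.522, 0.034, 0.852], [0.853, -0.027, -0.521]]
force: [0.4, 0.3, 0.3]
opening: 0.705
grasp_force: 0.0
```

Request:
drive_tool --deltas '[2.5, 5.3, -2.2, -6, 9, 5, 60, 0, 0, 0, 0, 0, 0, 60]'

```text
time_s: 2.65
position: [0.4927, 0.1328, 0.1932]
tcp_rot: [[-0.011, 0.996, -0.093], [0.439, 0.089, 0.894], [0.898, -0.031, -0.438]]
force: [-0.6, -0.5, -2.4]
opening: 0.706
grasp_force: 0.0
```

```bash
python3 - <<'E'
from rig import ctrl
from h import *
s=ctrl.state();print(s["time_s"],s["joint_pos"].round(2),s["position"].round(3))
b=np.array([.488,.266]);d=np.array([np.cos(np.radians(95)),np.sin(np.radians(95))])
plan(s,tool(95,65),(*(b-.10*d),.1))
im=ctrl.get_image("wrist");cv2.imwrite("pics/w2.png",im["color"][:,:,::-1])
print(proj(im,[(.488,.266,.1),(.488,.266,0)]))
E
```

```text
2.65 [ 0.17  0.66  0.12  1.95 -1.07  1.42  1.06] [0.493 0.133 0.193]
rotvec [-0.9  1.  -1.6] shift(tool0) [-69.1   9.9  70.5] rows 3 per row [-0.28  0.34 -0.52]
[-23.    3.3  23.5] [-23.2   3.   23.4] [-23.3   2.6  23.2] 
[[326.35637036 211.0814966 ]
 [327.42592989 273.90766429]]
```

Request:
drive_tool --deltas '[0, 0, 0, -18, 2, 18, 60, 0, 1, -1.5, -18, 2, 18, 60, 0, 0, 0, -18, 2, 18, 60, 0, 0, 0, -15, 2, 15, 60, 0, 0, 0, 0, 0, 0, 60]'

```text
time_s: 3.12
position: [0.4969, 0.1689, 0.1099]
tcp_rot: [[-0.05, 0.995, -0.089], [0.424, 0.102, 0.9], [0.904, 0.007, -0.427]]
force: [-0.2, -0.4, 0.5]
opening: 0.702
grasp_force: 0.0
```

```bash
python3 - <<'E'
from rig import ctrl
from h import *
s=ctrl.state();print(s["time_s"],s["joint_pos"].round(2),s["position"].round(3),s["tcp_rot"].round(3))
im=ctrl.get_image("wrist");cv2.imwrite("pics/w3.png",im["color"][:,:,::-1])
print(proj(im,[(.488,.266,.1),(.488,.266,0)]))
E
```

```text
3.1167 [ 0.15  0.82  0.07  1.94 -1.16  1.31  1.22] [0.497 0.169 0.11 ] [[-0.05   0.995 -0.089]
 [ 0.424  0.102  0.9  ]
 [ 0.904  0.007 -0.427]]
[[316.14266266 162.34658929]
 [315.58811447 255.89747572]]
```

View pics/w3.png

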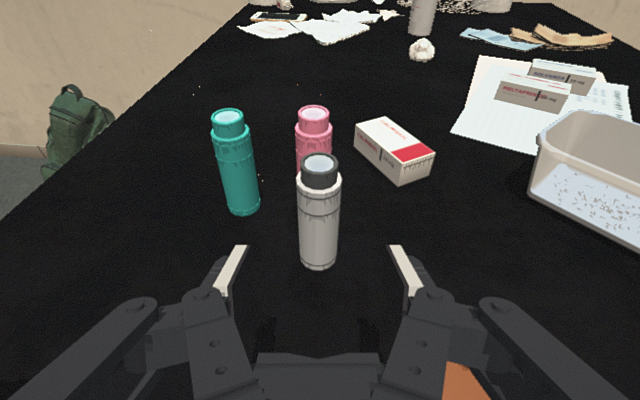

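The barrel's glass is at (320,164) and its foot at (319,258), centred between the fingers. That puts the axis at about (0.490, 0.265). I'll go in and grip it near 78 mm height, so that these pads will be past the block's open end once the barrel is laid.

Request:
drive_tool --deltas '[0, 0, 0, 2.4, 0.5, 18.5, 60, 0, 0, 0, 2.4, 0.5, 18.5, 60, 0, 0, 0, 2.4, 0.5, 18.5, 60, 0, 0, 0, 2.4, 0.5, 18.5, 60, 0, 0, 0, 2.4, 0.5, 18.5, 60]' --grip_force 50

```text
time_s: 3.58
position: [0.4942, 0.2552, 0.0849]
tcp_rot: [[-0.054, 0.995, -0.082], [0.424, 0.097, 0.901], [0.904, 0.014, -0.427]]
force: [1.2, 0.4, 0.1]
opening: 0.702
grasp_force: 0.0
```

Request:
drive_tool --deltas '[0, 0, 0, 0, 0, 0, 60, 0, 0, 0, 0, 0, 0, 60]'

```text
time_s: 3.75
position: [0.4932, 0.2554, 0.0846]
tcp_rot: [[-0.054, 0.995, -0.084], [0.422, 0.099, 0.901], [0.905, 0.013, -0.426]]
force: [0.4, -0.8, 0.6]
opening: 0.701
grasp_force: 0.0
```

```bash
python3 - <<'E'
from rig import ctrl
from h import *
s=ctrl.state();print(s["time_s"],s["joint_pos"].round(2),s["position"].round(4),s["force"])
im=ctrl.get_image("wrist");cv2.imwrite("pics/w4.png",im["color"][:,:,::-1])
E
```

```text
3.75 [ 0.05  0.86 -0.01  1.98 -1.3   1.19  1.26] [0.4932 0.2554 0.0846] [ 0.40292505 -0.79779525  0.57557942]
```

View pics/w4.png

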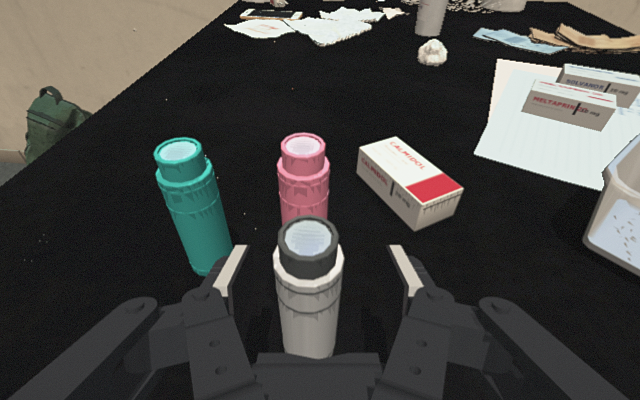

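The barrel's glass is at (311,238), about 8 px left of the fingers' midline (318). I'll work out the offset.

```bash
python3 - <<'E'
from rig import ctrl
from h import *
s=ctrl.state();im=ctrl.get_image("wrist")
X=back(im,[(311,238)],.1)[0];print(X, im["t"])
p=np.array([X[0],X[1],.078]);print("rel tool mm",s["tcp_rot"].T@(p-s["position"])*1000)
print(proj(im,[s["position"]]))
E
```

```text
[0.4918334  0.26318442 0.1       ] [-0.51894805  0.22940135  0.03733737]
rel tool mm [-1.53783194 -1.20886994 10.82216005]
[[313.32533244 279.26312871]]
```

Request:
drive_tool --deltas '[0, 0, 0, 0, -2, 3, 60, 0, 0, 0, 0, 0, 0, 45, 0, 0, 0, 0, 0, 0, 38, 0, 0, 0, 0, 0, 0, 30, 0, 0, 0, 0, 0, 0, 20]' --grip_force 50

```text
time_s: 4.27
position: [0.4907, 0.2567, 0.0808]
tcp_rot: [[-0.05, 0.995, -0.083], [0.422, 0.096, 0.901], [0.905, 0.01, -0.425]]
force: [-1.1, -1.3, 2.7]
opening: 0.353
grasp_force: 49.1
```

Request:
drive_tool --deltas '[0, 0, 0, 0, 0, 0, 20, 0, 0, 0, 0, 0, 0, 20, 0, 0, 0, 0, 0, 0, 20, 0, 0, 0, 0, 0, 0, 20]'

```text
time_s: 4.6
position: [0.4907, 0.257, 0.0808]
tcp_rot: [[-0.051, 0.995, -0.083], [0.422, 0.096, 0.901], [0.905, 0.011, -0.425]]
force: [-1.5, -2.0, 4.2]
opening: 0.36
grasp_force: 49.3
```

Request:
drive_tool --deltas '[0, 0, 0, 18, 0, -8.5, 20, 0, 0, 0, 27, 0, -13, 20, 0, 0, 0, 32, 0, -15, 20, 0, 0, 0, 32, 0, -15, 20, 0, 0, 0, 18, 0, -8, 20]'

```text
time_s: 5.02
position: [0.4902, 0.257, 0.2234]
tcp_rot: [[-0.053, 0.995, -0.081], [0.423, 0.096, 0.901], [0.905, 0.014, -0.426]]
force: [0.3, 0.3, -1.4]
opening: 0.353
grasp_force: 49.7
```

```bash
cat >> h.py <<'E'
AX=np.array([.905,.011,-.425]);AX/=np.linalg.norm(AX)
Rg=np.array([[-.051,.995,-.083],[.422,.096,.901],[.905,.011,-.425]])
FOOT=Rg.T@(np.array([.4905,.265,0])-[.4907,.257,.0808])   # foot in tool frame
def lay(yaw,foot):
    R=tool(yaw,0);a=np.degrees(np.arctan2(-AX[2],AX[0])) # pitch so that AX horizontal
    R=tool(yaw,-a); return R,np.array(foot)-R@FOOT
def block(o,yaw,x,z):
    a=np.radians(yaw);return np.array([o[0]+x*np.cos(a),o[1]+x*np.sin(a),z])
E
python3 - <<'E'
from rig import ctrl
from h import *
s=ctrl.state();print(s["position"],s["joint_pos"].round(2),s["opening"],s["grasp_force"],s["force"])
R,p=lay(112,block((.553,-.125),112,.0,.17));print(R.round(3),p,R@AX)
plan(s,R,p)
E
```

```text
[0.49018469 0.25704434 0.22339005] [ 0.03  0.58  0.01  2.02 -1.23  1.27  1.02] 0.3531392527012232 49.6793407201767 [ 0.32187777  0.28478218 -1.40840939]
[[-0.339  0.927  0.159]
 [ 0.839  0.375 -0.394]
 [-0.425  0.    -0.905]] [ 0.52303137 -0.04997134  0.17797879] [-3.64383733e-01  9.31248890e-01  2.91851651e-17]
rotvec [  7.  -89.1 -16.9] shift(tool0) [-172.7    2.7 -259.9] rows 14 per row [ 0.5  -6.37 -1.21]
[-12.3   0.2 -18.6] [-14.3  -0.2 -17.1] [-16.1  -0.7 -15.4] [-17.7  -1.2 -13.5] [-19.1  -1.7 -11.4] [-20.2  -2.2  -9.2] [-21.   -2.7  -6.9] [-21.6  -3.2  -4.5] [-21.9  -3.7  -2.1] [-21.9  -4.2   0.4] [-21.6  -4.6   2.8] [-21.1  -5.    5.3] [-20.2  -5.4   7.6] [-19.2  -5.7   9.8]
```

Request:
drive_tool --deltas '[0.5, -6.4, -1.2, -12, 0, -19, 20, 0.5, -6.4, -1.2, -14, 0, -17, 20, 0.5, -6.4, -1.2, -16, -1, -15, 20, 0.5, -6.4, -1.2, -18, -1, -13, 20, 0.5, -6.4, -1.2, -19, -2, -11, 20]'

```text
time_s: 5.43
position: [0.5016, 0.1462, 0.2044]
tcp_rot: [[-0.198, 0.979, -0.052], [0.823, 0.195, 0.533], [0.532, 0.062, -0.845]]
force: [0.1, 0.7, -3.1]
opening: 0.355
grasp_force: 49.6
```

Request:
drive_tool --deltas '[0.5, -6.4, -1.2, -20, -2, -9, 20, 0.5, -6.4, -1.2, -21, -3, -7, 20, 0.5, -6.4, -1.2, -22, -3, -4, 20, 0.5, -6.4, -1.2, -22, -4, -2, 20, 0.5, -6.4, -1.2, -22, -4, 0, 20]'

```text
time_s: 5.85
position: [0.5129, 0.0374, 0.1884]
tcp_rot: [[-0.305, 0.951, 0.048], [0.952, 0.304, 0.014], [-0.001, 0.05, -0.999]]
force: [-0.9, -0.9, -2.9]
opening: 0.355
grasp_force: 49.6
```

Request:
drive_tool --deltas '[0.5, -6.4, -1.2, -22, -5, 3, 20, 0.5, -6.4, -1.2, -21, -5, 5, 20, 0.5, -6.4, -1.2, -20, -5, 8, 20, 0.5, -6.4, -1.2, -19, -6, 10, 20, 0, 0, 0, 0, 0, 0, 20]'

```text
time_s: 6.27
position: [0.5191, -0.0491, 0.1728]
tcp_rot: [[-0.344, 0.926, 0.156], [0.833, 0.377, -0.406], [-0.434, -0.01, -0.901]]
force: [0.2, 0.6, -2.9]
opening: 0.355
grasp_force: 49.6
```

```bash
python3 - <<'E'
from rig import ctrl
from h import *
s=ctrl.state();print(s["joint_pos"].round(2),s["opening"],s["grasp_force"],s["force"],s["torque"])
R,p=lay(112,block((.553,-.125),112,.0,.17))
plan(s,R,p)
w=ctrl.get_image("wrist");c=w["color"][:,:,::-1]
S=ctrl.get_image("scene")["color"][:,:,::-1];T=ctrl.get_image("top")["color"][:,:,::-1]
cv2.imwrite("pics/w5.png",np.vstack([cv2.resize(c,(560,350)),np.hstack([cv2.resize(S[120:270,300:460],(280,240)),cv2.resize(T[120:240,342:472],(280,240))])]))
o=(.553,-.125);P=[block(o,112,x,z)[:] for x,z in((-.03,.068),(.03,.038))]
print(proj(w,P))
E
```

```text
[-0.7   0.35  0.53  2.1   0.42  0.7  -0.13] 0.35481338614803 49.57815885543823 [ 0.17169046  0.63679582 -2.86474769] [ 0.77659991  0.36793888 -0.06748803]
rotvec [-0.4  0.6  0.4] shift(tool0) [-4.3  3.2 -3.7] rows 1 per row [-0.44  0.58  0.38]
[-4.3  3.2 -3.7] 
[[320.12375682 249.59188452]
 [320.69311988 176.162234  ]]
```

View pics/w5.png

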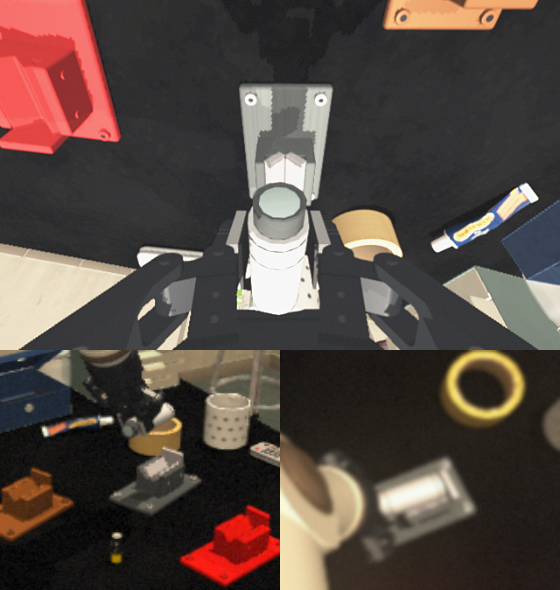

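The barrel is held level over the grey V-block. In full-resolution wrist pixels the plate's open-end corners are at about (272,98) and (380.5,98), the groove's V apex is at (327,177) and the neck centre is at about (319,234). I'll refine the block pose from these.

```bash
python3 - <<'E'
from rig import ctrl
from h import *
w=ctrl.get_image("wrist")
A=back(w,[(272,98),(380.5,98)],.007);print("corners",A)
print("apex open end",back(w,[(327,177)],.038), "block top corners",back(w,[(255/.875,165/.875),(315/.875,160/.875)],.053))
m=A.mean(0);v=A[0]-A[1];print("mid",m,"heading",np.degrees(np.arctan2(v[1],v[0]))-90, "w",np.linalg.norm(v))
cv2.imwrite("pics/w5c.png",cv2.resize(w["color"][80:290,250:400,::-1],(570,798//1),interpolation=cv2.INTER_CUBIC)[:600])
E
```

```text
corners [[ 0.48750674 -0.05967911  0.007     ]
 [ 0.5681157  -0.02727815  0.007     ]]
apex open end [[ 0.5496923  -0.09508092  0.038     ]] block top corners [[ 0.52266541 -0.10600219  0.053     ]
 [ 0.57154793 -0.0798084   0.053     ]]
mid [ 0.52781122 -0.04347863  0.007     ] heading -248.1022249074794 w 0.08687706880134802
```

View pics/w5c.png

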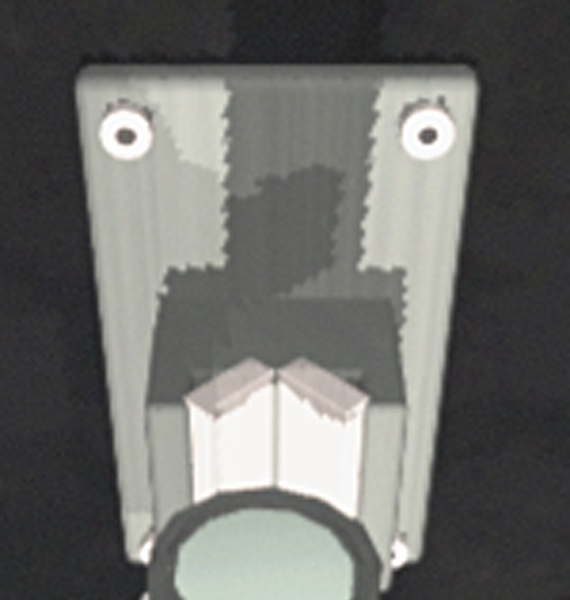

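The enlarged crop shows the plate corners at (270,98.4) and (376,98.4), the groove apex at the open end at (323,178.5), and the plate's sides running down to about (284,227) and (360,227). The barrel's neck is centred at about column 320.

```bash
python3 - <<'E'
from rig import ctrl
from h import *
w=ctrl.get_image("wrist");s=ctrl.state()
A=back(w,[(270,98.4),(376,98.4),(284.2,227.4),(360,227.4)],.007)
ap=back(w,[(322.9,178.5)],.038)[0]
m=A[:2].mean(0);m2=A[2:].mean(0);v=m-m2;h=np.degrees(np.arctan2(v[1],v[0]))
e=A[0]-A[1];h2=np.degrees(np.arctan2(e[1],e[0]))-90
print("heads",h,h2%360,"width",np.linalg.norm(e),"len",np.linalg.norm(v))
H=112
print("origin from plate",block(m,H,-.085,0),"from apex",block(ap,H,-.03,0))
# barrel: neck centre pixel -> compare to model
R=s["tcp_rot"];f=s["position"]+R@FOOT;g=f+.1*R@AX
print("foot",f,"glass",g,proj(w,[g]),"pitch",np.degrees(np.arcsin((R@AX)[2])),"head",np.degrees(np.arctan2((R@AX)[1],(R@AX)[0])))
E
```

```text
heads 112.02325027068372 111.8117473678198 width 0.08511997791443401 len 0.15240275116148375
origin from plate [ 0.5581365  -0.12425127  0.        ] from apex [ 0.55907353 -0.12656324  0.        ]
foot [ 0.55157368 -0.12444485  0.16766993] glass [ 0.51543242 -0.03120496  0.16730798] [[315.74597477 235.26752176]] pitch -0.20738034907173303 head 111.1871155834182
```

```bash
cat >> h.py <<'E'
FOOT=FOOT+[0,.0017,0]
O=(.558,-.125)
E
python3 - <<'E'
from rig import ctrl
from h import *
s=ctrl.state()
R,p=lay(112.6,block(O,112,-.022,.085));plan(s,R,p)
b=s["tcp_rot"].T
print("down 10mm in tool",b@[0,0,-10],"toward stop 10",b@[-10*np.cos(np.radians(112)),-10*np.sin(np.radians(112)),0])
E
```

```text
rotvec [-0.4  0.2 -0.7] shift(tool0) [12.7  3.2 85.1] rows 3 per row [-0.15  0.07 -0.22]
[ 4.2  1.1 28.4] [ 4.2  1.  28.4] [ 4.2  0.9 28.4] 
down 10mm in tool [4.28325866 0.02128947 9.03621835] toward stop 10 [-9.03622186  0.03193624  4.28318509]
```

Request:
drive_tool --deltas '[-0.4, 0.2, -0.7, 3, 0.8, 21, 20, 0, 0, 0, 3, 0.8, 21, 20, 0, 0, 0, 3, 0.8, 21, 20, 0, 0, 0, 3.5, 0.8, 22, 20, 0, 0, 0, 0, 0, 0, 20]'

```text
time_s: 6.93
position: [0.5322, -0.0734, 0.0903]
tcp_rot: [[-0.349, 0.924, 0.158], [0.835, 0.383, -0.396], [-0.426, -0.006, -0.905]]
force: [-0.6, -0.9, -1.5]
opening: 0.351
grasp_force: 50.1
```

```bash
python3 - <<'E'
from rig import ctrl
from h import *
s=ctrl.state();print(s["force"],s["torque"])
R,p=lay(112.6,block(O,112,-.022,.085));plan(s,R,p)
w=ctrl.get_image("wrist")
cv2.imwrite("pics/w6.png",cv2.resize(w["color"][100:330,200:440,::-1],(600,575),interpolation=cv2.INTER_CUBIC))
E
```

```text
[-0.57157834 -0.94357081 -1.51285743] [ 0.65275677  0.35776577 -0.03574975]
rotvec [-0.4  0.1  0.1] shift(tool0) [-0.1  2.3 -3. ] rows 1 per row [-0.37  0.07  0.07]
[-0.1  2.3 -3. ]
```

View pics/w6.png

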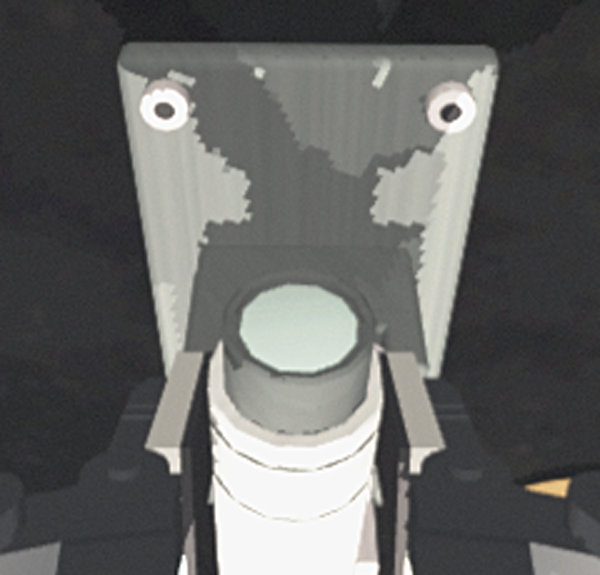

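The neck is at column 320, while the plate and block middle is at about 322.5. The barrel therefore needs about 1.7 mm more in +tool y. I'll correct that and lower.

Request:
drive_tool --deltas '[-0.3, 0, 0, 1.8, 1.7, 3.9, 20, 0, 0, 0, 1.8, 0, 3.9, 20, 0, 0, 0, 1.8, 0, 3.9, 20, 0, 0, 0, 1.8, 0, 3.7, 20, 0, 0, 0, 0, 0, 0, 20]'

```text
time_s: 7.4
position: [0.5351, -0.0706, 0.0755]
tcp_rot: [[-0.351, 0.921, 0.167], [0.834, 0.388, -0.393], [-0.427, 0.002, -0.904]]
force: [-0.0, 0.1, -1.5]
opening: 0.354
grasp_force: 50.1
```

Request:
drive_tool --deltas '[0, 0, 0, 0.4, 0, 0.9, 20, 0, 0, 0, 0, 0, 0, 20, 0, 0, 0, 0.4, 0, 0.9, 20, 0, 0, 0, 0, 0, 0, 20]'

```text
time_s: 7.73
position: [0.5353, -0.071, 0.0738]
tcp_rot: [[-0.35, 0.922, 0.167], [0.834, 0.388, -0.393], [-0.427, 0.002, -0.904]]
force: [-0.0, -0.7, -2.3]
opening: 0.353
grasp_force: 50.1
```

Request:
drive_tool --deltas '[0, 0, 0, 0.4, 0, 0.9, 20, 0, 0, 0, 0, 0, 0, 20]'

```text
time_s: 7.9
position: [0.5352, -0.0711, 0.0728]
tcp_rot: [[-0.35, 0.922, 0.167], [0.834, 0.388, -0.393], [-0.427, 0.002, -0.904]]
force: [0.1, -0.1, -1.5]
opening: 0.35
grasp_force: 50.1
```

Request:
drive_tool --deltas '[0, 0, 0, 0.4, 0, 0.9, 20, 0, 0, 0, 0, 0, 0, 20]'

```text
time_s: 8.07
position: [0.535, -0.0715, 0.0719]
tcp_rot: [[-0.35, 0.922, 0.167], [0.834, 0.388, -0.394], [-0.428, 0.001, -0.904]]
force: [-0.7, -0.0, -0.3]
opening: 0.354
grasp_force: 50.3
```

Request:
drive_tool --deltas '[0, 0, 0, 0.4, 0, 0.9, 20, 0, 0, 0, 0, 0, 0, 20]'

```text
time_s: 8.23
position: [0.5348, -0.0717, 0.071]
tcp_rot: [[-0.35, 0.922, 0.166], [0.834, 0.387, -0.394], [-0.428, 0.001, -0.904]]
force: [-2.8, 0.3, 3.2]
opening: 0.357
grasp_force: 50.9
```

Request:
drive_tool --deltas '[0, 0, 0, 0.4, 0, 0.9, 20, 0, 0, 0, 0, 0, 0, 20]'

```text
time_s: 8.4
position: [0.5348, -0.0716, 0.0704]
tcp_rot: [[-0.349, 0.922, 0.166], [0.834, 0.387, -0.394], [-0.428, 0.001, -0.904]]
force: [-6.7, 3.2, 12.2]
opening: 0.349
grasp_force: 51.8
```

Request:
drive_tool --deltas '[0, 0, 0, -0.2, -0.6, -0.5, 20, 0, 0, 0, 0, 0, 0, 20]'

```text
time_s: 8.57
position: [0.5347, -0.0718, 0.0709]
tcp_rot: [[-0.349, 0.922, 0.167], [0.834, 0.387, -0.394], [-0.428, 0.002, -0.904]]
force: [-3.2, 0.2, 5.9]
opening: 0.348
grasp_force: 50.8
```

Request:
drive_tool --deltas '[0, 0, 0, -1.8, 0, 0.8, 20, 0, 0, 0, -1.8, 0, 0.8, 20, 0, 0, 0, 0, 0, 0, 20]'

```text
time_s: 8.82
position: [0.5353, -0.0733, 0.0705]
tcp_rot: [[-0.352, 0.921, 0.166], [0.834, 0.389, -0.392], [-0.426, 0.001, -0.905]]
force: [-9.6, 8.4, 14.2]
opening: 0.359
grasp_force: 52.4
```

Request:
drive_tool --deltas '[0, 0, 0, -0.9, 0, 0.4, 20, 0, 0, 0, 0, 0, 0, 20]'

```text
time_s: 8.98
position: [0.5354, -0.0736, 0.0704]
tcp_rot: [[-0.352, 0.921, 0.166], [0.834, 0.389, -0.391], [-0.425, 0.001, -0.905]]
force: [-11.5, 11.0, 15.8]
opening: 0.353
grasp_force: 52.8
```

Request:
drive_tool --deltas '[0, 0, 0, 2.2, 0, -2.6, 20, 0, 0, 0, -0.7, 0, -1.5, 20, 0, 0, 0, 0, 0, 0, 20]'

```text
time_s: 9.23
position: [0.5358, -0.0727, 0.0737]
tcp_rot: [[-0.35, 0.921, 0.168], [0.833, 0.389, -0.393], [-0.427, 0.003, -0.904]]
force: [-0.4, 1.4, -1.5]
opening: 0.353
grasp_force: 50.1
```

Request:
drive_tool --deltas '[0, 0, 0, -1.4, 0, 0.6, 20, 0, 0, 0, -0.9, 0, 0.4, 20, 0, 0, 0, 0, 0, 0, 20]'

```text
time_s: 9.48
position: [0.5365, -0.076, 0.0736]
tcp_rot: [[-0.349, 0.922, 0.167], [0.834, 0.387, -0.394], [-0.428, 0.002, -0.904]]
force: [-0.4, 0.4, -2.1]
opening: 0.354
grasp_force: 50.1
```

```bash
python3 - <<'E'
from rig import ctrl
from h import *
s=ctrl.state();R=s["tcp_rot"];f=s["position"]+R@FOOT;a=R@AX
r=np.radians(112);u=np.array([np.cos(r),np.sin(r)]);v=np.array([-u[1],u[0]])
d=f[:2]-O;print("foot in block",d@u,d@v,f[2],"axis pitch",np.degrees(np.arcsin(a[2])),"head",np.degrees(np.arctan2(a[1],a[0])))
print(s["torque"],s["force"],"along",s["force"][:2]@u,s["force"][:2]@v)
E
```

```text
foot in block -0.02731782103030242 -0.000862733433439758 0.06585302198284253 axis pitch -0.16172694760528536 head 112.15415616636508
[0.68921587 0.28871962 0.00673223] [-0.40698211  0.43790294 -2.06276532] along 0.5584747217425013 0.2133059152647184
```

It moved freely once lifted, so it was groove friction that had blocked it. I'll feel for the stop at this height.

Request:
drive_tool --deltas '[0, 0, 0, -0.9, 0, 0.4, 20, 0, 0, 0, 0, 0, 0, 20]'

```text
time_s: 9.65
position: [0.5368, -0.0767, 0.0736]
tcp_rot: [[-0.35, 0.922, 0.167], [0.834, 0.388, -0.394], [-0.428, 0.002, -0.904]]
force: [-0.2, -0.8, -1.9]
opening: 0.354
grasp_force: 50.1
```

Request:
drive_tool --deltas '[0, 0, 0, -0.9, 0, 0.4, 20, 0, 0, 0, 0, 0, 0, 20]'

```text
time_s: 9.82
position: [0.5372, -0.0775, 0.0737]
tcp_rot: [[-0.35, 0.922, 0.167], [0.834, 0.388, -0.393], [-0.427, 0.002, -0.904]]
force: [0.4, 0.2, -2.3]
opening: 0.349
grasp_force: 50.1
```

Request:
drive_tool --deltas '[0, 0, 0, -0.9, 0, 0.4, 20, 0, 0, 0, 0, 0, 0, 20]'

```text
time_s: 9.98
position: [0.5373, -0.0777, 0.0735]
tcp_rot: [[-0.351, 0.922, 0.167], [0.834, 0.388, -0.393], [-0.427, 0.002, -0.904]]
force: [-1.0, 2.3, -2.1]
opening: 0.351
grasp_force: 50.3
```

Request:
drive_tool --deltas '[0, 0, 0, 0.6, -0.7, -0.3, 20, 0, 0, 0, 0.6, 0, 1.3, 20, 0, 0, 0, 0.4, 0, 0.8, 20, 0, 0, 0, 0, 0, 0, 20]'

```text
time_s: 10.32
position: [0.5368, -0.0777, 0.0714]
tcp_rot: [[-0.35, 0.922, 0.168], [0.833, 0.388, -0.393], [-0.427, 0.002, -0.904]]
force: [0.1, 1.3, -0.8]
opening: 0.355
grasp_force: 50.5
```

Request:
drive_tool --deltas '[0, 0, 0, 0.2, 0, 0.5, 20, 0, 0, 0, 0, 0, 0, 20]'

```text
time_s: 10.48
position: [0.5369, -0.0777, 0.0712]
tcp_rot: [[-0.35, 0.922, 0.168], [0.833, 0.388, -0.393], [-0.428, 0.002, -0.904]]
force: [-1.2, 2.7, 2.4]
opening: 0.352
grasp_force: 50.8
```

Request:
drive_tool --deltas '[0, 0, 0, 0.2, 0, 0.5, 20, 0, 0, 0, 0, 0, 0, 20]'

```text
time_s: 10.65
position: [0.5369, -0.0777, 0.071]
tcp_rot: [[-0.35, 0.922, 0.168], [0.834, 0.388, -0.393], [-0.428, 0.002, -0.904]]
force: [-3.6, 4.6, 10.1]
opening: 0.354
grasp_force: 51.4
```

The barrel is seated: about 10 N vertical, a small lateral force, and the foot touching the stop. I'll release it, back out along the fingers and turn the tool vertical.

Request:
drive_tool --deltas '[0, 0, 0, 0, 0, -0.4, 36, 0, 0, 0, 0, 0, 0, 40, 0, 0, 0, 0, 0, 0, 46, 0, 0, 0, 0, 0, 0, 50, 0, 0, 0, 0, 0, 0, 50]'

```text
time_s: 11.07
position: [0.5365, -0.0779, 0.0707]
tcp_rot: [[-0.35, 0.922, 0.167], [0.834, 0.388, -0.394], [-0.428, 0.002, -0.904]]
force: [0.2, 0.3, -0.0]
opening: 0.587
grasp_force: 0.0
```

Request:
drive_tool --deltas '[0, 0, 0, 0, 0, -8, 50, 0, 0, 0, 0, 0, -20, 50, 0, 0, 0, 0, 0, -30, 50, 0, 0, 0, 0, 0, -30, 50, 0, 0, 0, 0, 0, 0, 50]'

```text
time_s: 11.48
position: [0.5241, -0.0402, 0.1544]
tcp_rot: [[-0.35, 0.921, 0.174], [0.834, 0.39, -0.39], [-0.426, 0.009, -0.904]]
force: [1.2, 0.6, -0.2]
opening: 0.584
grasp_force: 0.0
```

```bash
python3 - <<'E'
from rig import ctrl
from h import *
s=ctrl.state();print(s["force"],s["torque"],s["opening"],s["joint_pos"].round(2))
plan(s,tool(112,0),block((.5565,-.1245),112,.008,.15))
S=ctrl.get_image("scene")["color"][:,:,::-1];T=ctrl.get_image("top")["color"][:,:,::-1];w=ctrl.get_image("wrist")["color"][:,:,::-1]
cv2.imwrite("pics/w7.png",np.vstack([np.hstack([cv2.resize(S[170:240,350:430],(400,300)),cv2.resize(T[165:225,362:442],(400,300))]),np.hstack([cv2.resize(w,(480,300)),cv2.resize(S,(320,300))])]))
E
```

```text
[ 1.1886767   0.61159179 -0.15765965] [0.44727489 0.09068019 0.0706464 ] 0.5836203689472327 [-0.7   0.38  0.53  2.11  0.41  0.64 -0.14]
rotvec [ 0.7 25.2  0.8] shift(tool0) [-72.5  -3.   39.1] rows 4 per row [0.18 6.31 0.21]
[-18.1  -0.8   9.8] [-19.1  -0.7   7.7] [-19.8  -0.6   5.6] [-20.3  -0.5   3.4]
```

View pics/w7.png

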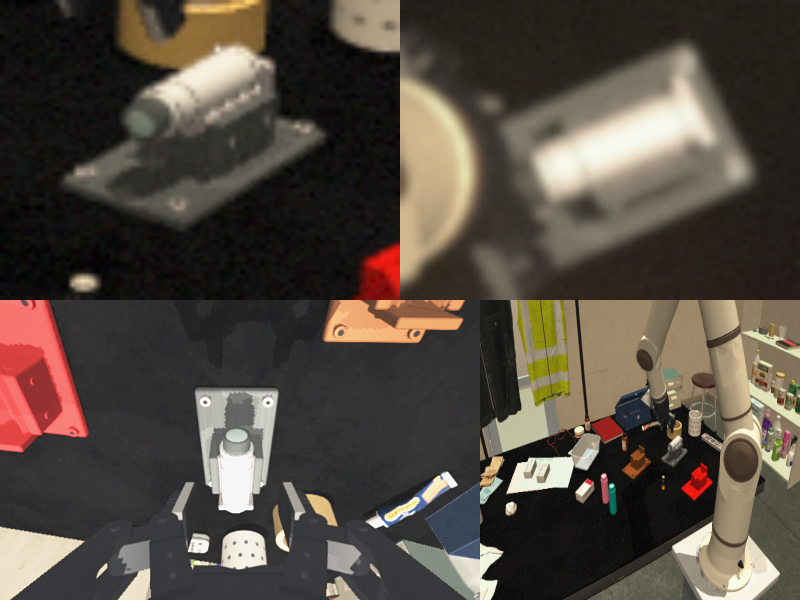

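The barrel lies seated in the grey block, with its foot at the stop and its neck out over the open end. The other things haven't moved. Next I'll bring the shut fingers vertically over the barrel, about 37 mm from its foot, and press on the crown.

Request:
drive_tool --deltas '[0.2, 6.3, 0.2, -18, -0.6, 10, 0, 0.2, 6.3, 0.2, -19, -0.6, 8, 0, 0.2, 6.3, 0.2, -20, -0.6, 6, 0, 0.2, 6.3, 0.2, -20, -0.6, 3, 0, 0, 0, 0, 0, 0, 0, 0]' --grip_force 20

```text
time_s: 12.05
position: [0.5466, -0.1276, 0.1477]
tcp_rot: [[-0.353, 0.936, 0.008], [0.934, 0.352, -0.057], [-0.056, -0.013, -0.998]]
force: [-1.2, -4.2, 1.0]
opening: 0.002
grasp_force: 0.0
```

Request:
drive_tool --deltas '[0, 0, 0, 0, 0, 0, 0, 0, 0, 0, 0, 0, 0, 0, 0, 0, 0, 0, 0, 0, 0]'

```text
time_s: 12.3
position: [0.5455, -0.11, 0.1458]
tcp_rot: [[-0.373, 0.928, 0.005], [0.926, 0.373, -0.056], [-0.053, -0.016, -0.998]]
force: [-0.2, 0.6, 0.3]
opening: -0.002
grasp_force: 0.0
```

```bash
python3 - <<'E'
from rig import ctrl
from h import *
s=ctrl.state();print(s["position"],s["force"],s["torque"],s["opening"],s["joint_pos"].round(2))
plan(s,tool(112.3,0),(.5534,-.1185,.101))
E
```

```text
[ 0.54549426 -0.11002895  0.14579013] [-0.1648163   0.58063388  0.26546188] [ 0.10170795  0.02190212 -0.01307443] -0.001525150629597812 [-0.11  0.43  0.28  1.91 -0.09  0.8   0.59]
rotvec [-1.   3.1 -0.4] shift(tool0) [-8.4  4.9 45.2] rows 2 per row [-0.48  1.53 -0.19]
[-4.2  2.5 22.6] [-4.8  2.3 22.5]
```

Request:
drive_tool --deltas '[-0.5, 1.5, -0.2, -4, 2.5, 12, 0, -0.5, 1.5, -0.2, -4, 2.4, 12, 0, 0, 0, 0, 0, 0, 9, 0, 0, 0, 0, 0, 0, 7, 0, 0, 0, 0, 0, 0, 0, 0]'

```text
time_s: 12.72
position: [0.5527, -0.1154, 0.1054]
tcp_rot: [[-0.382, 0.924, -0.0], [0.924, 0.382, -0.001], [-0.001, -0.0, -1.0]]
force: [0.1, -0.2, 0.0]
opening: -0.002
grasp_force: 0.0
```

```bash
python3 - <<'E'
from rig import ctrl
from h import *
s=ctrl.state();print(s["position"],s["force"],s["torque"])
plan(s,tool(112.3,0),(.5534,-.1185,.101))
E
```

```text
[ 0.55270658 -0.11536372  0.10541303] [ 0.0624838  -0.16203268  0.03788702] [ 0.02469842 -0.03545413  0.03545327]
rotvec [-0.   0.   0.1] shift(tool0) [-3.2 -0.6  4.4] rows 1 per row [-0.03  0.04  0.13]
[-3.2 -0.6  4.4]
```

Force baseline is about 0. I'll descend and feel for contact, expected near z = 0.0956.

Request:
drive_tool --deltas '[0, 0, 0, -3, -0.6, 3, 0, 0, 0, 0, 0, 0, 3, 0, 0, 0, 0, 0, 0, 1.5, 0, 0, 0, 0, 0, 0, 0, 0]'

```text
time_s: 13.05
position: [0.5549, -0.1205, 0.0999]
tcp_rot: [[-0.379, 0.925, 0.004], [0.925, 0.379, -0.001], [-0.002, 0.003, -1.0]]
force: [0.6, -0.5, 0.1]
opening: 0.004
grasp_force: 0.0
```

Request:
drive_tool --deltas '[0, 0, 0, 0, 0, 0.8, 0, 0, 0, 0, 0, 0, 0, 0]'

```text
time_s: 13.22
position: [0.555, -0.1207, 0.0993]
tcp_rot: [[-0.379, 0.925, 0.004], [0.925, 0.379, -0.001], [-0.003, 0.004, -1.0]]
force: [-0.7, -0.5, 0.7]
opening: 0.006
grasp_force: 0.0
```

Request:
drive_tool --deltas '[0, 0, 0, 0, 0, 0.8, 0, 0, 0, 0, 0, 0, 0, 0]'

```text
time_s: 13.38
position: [0.5549, -0.1208, 0.0984]
tcp_rot: [[-0.379, 0.925, 0.004], [0.925, 0.379, -0.001], [-0.002, 0.003, -1.0]]
force: [-0.5, -0.2, -0.3]
opening: -0.002
grasp_force: 0.0
```

Request:
drive_tool --deltas '[0, 0, 0, 0, 0, 0.8, 0, 0, 0, 0, 0, 0, 0, 0]'

```text
time_s: 13.55
position: [0.5549, -0.1208, 0.0975]
tcp_rot: [[-0.379, 0.925, 0.004], [0.925, 0.379, -0.001], [-0.002, 0.003, -1.0]]
force: [-0.2, 0.2, -0.3]
opening: 0.001
grasp_force: 0.0
```

Request:
drive_tool --deltas '[0, 0, 0, 0, 0, 0.8, 0, 0, 0, 0, 0, 0, 0, 0]'

```text
time_s: 13.72
position: [0.5549, -0.1207, 0.0966]
tcp_rot: [[-0.379, 0.925, 0.004], [0.925, 0.379, -0.001], [-0.002, 0.003, -1.0]]
force: [-0.6, 0.6, -0.5]
opening: -0.003
grasp_force: 0.0
```

Request:
drive_tool --deltas '[0, 0, 0, 0, 0, 0.6, 0, 0, 0, 0, 0, 0, 0, 0]'

```text
time_s: 13.88
position: [0.5549, -0.1207, 0.096]
tcp_rot: [[-0.379, 0.925, 0.004], [0.925, 0.379, -0.001], [-0.002, 0.003, -1.0]]
force: [-0.2, 0.3, -0.5]
opening: 0.006
grasp_force: 0.0
```

Request:
drive_tool --deltas '[0, 0, 0, 0, 0, 0.5, 0, 0, 0, 0, 0, 0, 0, 0]'

```text
time_s: 14.05
position: [0.555, -0.1207, 0.0957]
tcp_rot: [[-0.379, 0.925, 0.004], [0.925, 0.379, -0.001], [-0.002, 0.003, -1.0]]
force: [0.3, -0.3, 0.7]
opening: 0.0
grasp_force: 0.3
```

Contact at z = 0.0957, as expected. Now I'll build up the push.

Request:
drive_tool --deltas '[0, 0, 0, 0, 0, 0.4, 0, 0, 0, 0, 0, 0, 0, 0, 0, 0, 0, 0, 0, 0, 0]'

```text
time_s: 14.3
position: [0.555, -0.1208, 0.0956]
tcp_rot: [[-0.379, 0.925, 0.004], [0.925, 0.379, -0.001], [-0.002, 0.003, -1.0]]
force: [-2.0, 0.2, 4.6]
opening: 0.004
grasp_force: 2.5
```

Request:
drive_tool --deltas '[0, 0, 0, 0, 0, 0.3, 0, 0, 0, 0, 0, 0, 0, 0, 0, 0, 0, 0, 0, 0, 0]'

```text
time_s: 14.55
position: [0.5551, -0.1208, 0.0956]
tcp_rot: [[-0.379, 0.925, 0.004], [0.925, 0.379, -0.001], [-0.002, 0.004, -1.0]]
force: [-1.9, -0.4, 7.6]
opening: 0.002
grasp_force: 3.8
```

Request:
drive_tool --deltas '[0, 0, 0, 0, -0.1, 0.25, 0, 0, 0, 0, 0, 0, 0, 0, 0, 0, 0, 0, 0, 0, 0, 0, 0, 0, 0, 0, 0, 0]'

```text
time_s: 14.88
position: [0.5551, -0.1208, 0.0956]
tcp_rot: [[-0.379, 0.925, 0.004], [0.925, 0.379, -0.001], [-0.002, 0.004, -1.0]]
force: [-3.1, 1.1, 9.2]
opening: -0.002
grasp_force: 4.6
```

Request:
drive_tool --deltas '[0, 0, 0, 0, 0, 0, 0, 0, 0, 0, 0, 0, 0, 0, 0, 0, 0, 0, 0, 0, 0, 0, 0, 0, 0, 0, 0, 0]'

```text
time_s: 15.22
position: [0.555, -0.1208, 0.0956]
tcp_rot: [[-0.379, 0.925, 0.004], [0.925, 0.379, -0.001], [-0.002, 0.004, -1.0]]
force: [-3.4, 0.4, 8.9]
opening: 0.001
grasp_force: 4.6
```

Request:
drive_tool --deltas '[0, 0, 0, 0, -0.3, 0.1, 0, 0, 0, 0, 0, 0, 0, 0, 0, 0, 0, 0, 0, 0, 0, 0, 0, 0, 0, 0, 0, 0]'

```text
time_s: 15.55
position: [0.555, -0.1208, 0.0956]
tcp_rot: [[-0.379, 0.925, 0.005], [0.925, 0.379, -0.001], [-0.003, 0.004, -1.0]]
force: [-2.2, 0.9, 8.8]
opening: -0.005
grasp_force: 4.7
```

Request:
drive_tool --deltas '[0, 0, 0, 0, -0.3, 0.1, 0, 0, 0, 0, 0, 0, 0, 0, 0, 0, 0, 0, 0, 0, 0, 0, 0, 0, 0, 0, 0, 0]'

```text
time_s: 15.88
position: [0.555, -0.1208, 0.0956]
tcp_rot: [[-0.379, 0.925, 0.005], [0.925, 0.379, -0.001], [-0.003, 0.005, -1.0]]
force: [-2.3, 1.0, 9.8]
opening: 0.0
grasp_force: 4.7
```

```bash
python3 - <<'E'
from rig import ctrl
s=ctrl.state();print(s["time_s"],s["position"],s["force"],s["torque"],s["grasp_force"])
E
```

```text
15.8833 [ 0.55499603 -0.12081178  0.09556446] [-2.32624544  1.02446583  9.83405371] [ 0.29282367  0.45094115 -0.01251045] 4.723716303706169
```

Request:
drive_tool --deltas '[0, 0, 0, 0, -0.5, 0.05, 0, 0, 0, 0, 0, 0, 0, 0, 0, 0, 0, 0, 0, 0, 0, 0, 0, 0, 0, 0, 0, 0]'

```text
time_s: 16.22
position: [0.5549, -0.1208, 0.0956]
tcp_rot: [[-0.379, 0.925, 0.006], [0.925, 0.379, -0.001], [-0.003, 0.005, -1.0]]
force: [-0.9, 1.1, 9.2]
opening: 0.004
grasp_force: 4.4
```

Request:
drive_tool --deltas '[0, 0, 0, 0, 0, 0, 0, 0, 0, 0, 0, 0, 0, 0, 0, 0, 0, 0, 0, 0, 0, 0, 0, 0, 0, 0, 0, 0]'

```text
time_s: 16.55
position: [0.5549, -0.1208, 0.0956]
tcp_rot: [[-0.379, 0.925, 0.006], [0.925, 0.379, -0.001], [-0.003, 0.005, -1.0]]
force: [-0.7, 1.7, 8.4]
opening: 0.004
grasp_force: 4.4
```

The lateral force is nearly zero now. One last top-up brings the push to 10 N.

Request:
drive_tool --deltas '[0, 0, 0, 0, 0, 0.13, 0, 0, 0, 0, 0, 0, 0, 0, 0, 0, 0, 0, 0, 0, 0, 0, 0, 0, 0, 0, 0, 0]'

```text
time_s: 16.88
position: [0.555, -0.1208, 0.0956]
tcp_rot: [[-0.379, 0.925, 0.006], [0.925, 0.379, -0.001], [-0.003, 0.005, -1.0]]
force: [-1.1, 1.4, 9.9]
opening: -0.003
grasp_force: 4.9
```

Request:
drive_tool --deltas '[0, 0, 0, 0, 0, 0, 0, 0, 0, 0, 0, 0, 0, 0, 0, 0, 0, 0, 0, 0, 0, 0, 0, 0, 0, 0, 0, 0]'

```text
time_s: 17.22
position: [0.555, -0.1208, 0.0956]
tcp_rot: [[-0.379, 0.925, 0.006], [0.925, 0.379, -0.001], [-0.003, 0.005, -1.0]]
force: [-1.2, 1.7, 9.4]
opening: 0.004
grasp_force: 4.9
```

```bash
python3 -c "
from rig import ctrl
print(ctrl.state()['force']);print(ctrl.hand_in())"
```

```text
[-1.18646784  1.67315597  9.36498805]
the job is handed in; nothing more can be done
None
```

The lens barrel lies in the V-block groove with its foot at the end stop and its glass end over the open end, held down by the shut fingertips at about 9.5 N. I handed the job in at about 17 s; no verdict came back.

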